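Balance a lug plate on a dished tank end

TASK

The keyhole plate with the green lug hangs on a screw on the sloping board. Unhook it (slide it up the slope until the screw head meets the wide part of the keyhole, then pull it off) and lower it, lug up, without dropping it, onto the crown of the steel dome, letting go so that it stays balanced there, centred and nearly level. Leave the loose nut, the marker and the magnet block where they are.

Things in the scene. Friction and masses are not known exactly. Their poses are not given: they have to be found in the camera images.
- lug_plate: Bare steel plate, x -57.5 to +64 mm, y +-30 mm, 6 mm thick, 0.3 to 0.6 kg, with an upright green lug. Origin: underside, under the lug's middle and (within 1 mm) the centre of mass, which is about 13 mm above it. z: the normal, to the lug side; x: the long way, to the keyhole end. At the start its underside lies on the board's face, x up the slope, the screw shank in the slot's closed end
- board: Fixed plywood board on steel legs, 180 mm wide (y), 190 mm up the slope, top edge 122 mm above the table. Origin: on the table under the middle of the face, which is 75 mm up. The face slopes 30 degrees from level, rising toward +x: its normal is (-sin 30, 0, cos 30), up the slope is (cos 30, 0, sin 30) in the board's frame
- screw (a point): Centre of the outer end of the screw head on the board. The screw stands along the face's normal: head 16 mm in diameter and 5 mm thick, shank 6 mm in diameter, 8.5 mm between the face and the underside of the head. It lies 53 mm up the slope from the middle of the face
- dome: Fixed dished steel tank end standing on the table, crown up: 150 mm in diameter, 70 mm high, spherical with a radius of 75 mm. Origin: on the table under the crown
- crown (a point): Topmost point of the dome, 70 mm above the table. The plate's centre of mass must be over it for the plate to balance level; each mm off-centre tips it by about 0.9 degrees
- nut: Loose dark M24 nut, 35 x 39 x 19 mm, a bystander; origin at the centre of its underside
- marker: Loose black felt marker lying, 131 mm long, 16 mm thick, a bystander; origin at the centre of its underside, length along y
- magnet: Loose blue magnet block, 35 x 51 x 30 mm, a bystander; origin at the centre of its underside
- lug (a point): Middle of the lug's rounded head, 36 mm above the plate's underside, axes as the plate's. The lug is 12 mm thick (y), 36 mm long (x), and rises from the plate (z = 6 mm) to 54 mm above the underside. It is the place to grip, across its 12 mm thickness
- keyhole (a point): Centre of the keyhole's wide part (24 mm across, corners cut off), 32 mm toward +x from the plate's origin. A slot 9 mm wide runs from it toward +x and ends 56 mm from the origin; at the start the screw shank's axis is 53 mm from the origin. To come off, the plate must slide 21 mm (+-3) up the slope, then leave along the face's normal
Things that resemble listed ones, but are neither listed nor needed, are in the scene too. There is more than one size of the lug_plate; the one meant has the size given above.

How it is judged:
By the outcome, as a careful person would: the job done as asked, in the order asked, and still so for the second after the job is handed in, with the robot touching nothing.
It also fails if it takes over 42 s, if anything falls off the work surface, if the arm or the gripper's body presses on something with over 40 N, if the wrist force passes 120 N, or if a joint passes its speed limit or range.

ROBOT

A 6-joint arm with a two-finger parallel gripper is mounted at the origin on the work surface; the furniture and walls round the work are solid. World frame = base frame: x ahead of the robot, y to its left, z up, the work surface at z = 0. Lengths are in mm, angles in rad, forces in N, time in s.
With the tool pointing down it reaches from about 400 to 925 mm from the base axis. Payload 12.5 kg.
Tool frame: the origin (TCP) lies at the centre of the arm's flange, where the gripper is bolted on; the fingertips stand 190 mm ahead of it and the grasp point (between the pads) lies env.grip_point_offset ahead of it (env.grip_point_offset is the distance from the TCP to the grasp point, in mm); z points along the fingers, x is the direction in which the jaws open and shut, and the axes are right-handed (so a half turn about z gives the same grasp; the last joint's range is limited). The gripper opens to 95 mm and grips with 3 to 60 N. Pads are 20 mm wide; open, the fingers measure 119 mm over their backs; the gripper's body (75 mm by 180 mm) begins 59 mm behind the grasp point.
Start: joints at [-1.24, 0.491, 1.559, -0, 1.092, -0.106], TCP at [264.42, -566.31, 404.761] pointing down, gripper open.
Joint ranges: [-3.1, 3.1], [-0.84, 2.19], [0.05, 2.79], [-1.13, 4.28], [0.06, 2.93], [-2.69, 2.69]. Speed limits (rad/s): [2.22, 2.22, 2.79, 3.14, 3.14, 3.14].

INTERFACE

Orientations are given as [roll, pitch, yaw] about the fixed x, y, z axes, in that order (R = Rz(yaw) Ry(pitch) Rx(roll)).
In Python, from cell import state, read_camera, camera_model, job_done, env gives the robot as it stands.
- The arm moves only by the tool arm_command, never from a script. Its argument "steps" is a list of rows, each a list of 6 numbers: the shift along the tool's x, y, z in cm, then the turn, a rotation vector about the tool's x, y, z in degrees. In form: [[dx, dy, dz, rx, ry, rz], ...]. A call has 1 to 12 rows; each row is the pose to reach, as a shift and turn from the pose commanded when the call began, along the tool's axes at that moment; what a row does not reach only later rows make up. A row lasts 1/12 s, in which the tool goes at most 41.7 mm and 7.16 degrees, less where a joint would pass 70% of its speed; a pose out of reach is approached as far as the arm can. A call with a gripper value outside its range is refused whole. "jaw" is the finger opening in cm, from 0 to 9.51, set as the call begins (left out, the last holds). The fingers move at their own pace and stop on an object; the grip force is fixed at half the most. Time passes only in rows, so rows that repeat a pose let the fingers close. It gives the time, the measured TCP pose, the force and the opening at its end, in the units of the state.
- state(): the state, without advancing time (a new reading comes with each control period).
- read_camera(name): name is "side" or "top"; returns the picture (420x560x3 uint8, red, green, blue); there is no depth.
- camera_model(name): a dict with "K" (3x3 intrinsics, pixels), "xyz" and "rotation" of the camera in the world. Camera axes: x right, y up, looking along -z (the intrinsics and any distortion apply to the point x, -y, -z); pixel columns grow to the right and rows downward; lengths in mm; the calibration is good to about 2 mm. A picture is of the moment at which its call begins. camera_model takes no time and is no camera call.
- job_done(): hands the job in, once; it reports no verdict.
The state is a dict: "t": time; "joints": joint angles; "qvel": joint speeds; "tau": joint torques, N m; "eef_pos": TCP position; "tcp_rot": TCP orientation; "ft_force": force on the tool from outside, world axes, zero at the start; "moment": the same for the moment, N m; "opening": opening from 0.0 (shut) to 1.0 (fully open).
Only numpy, scipy, OpenCV 4.12 (cv2) and the standard library are available. Lean on these libraries where they do the work, as an engineer would, in place of code of your own. Each camera call takes 0.05 s, during which the arm holds its last target. There are 200 camera calls.

## Working session

There is one attempt and no reset: what is moved stays moved. The work goes in short steps, Python scripts to look and compute and a tool call to move; the robot and the scene stay as the last step left them, time stands still between calls to the robot, and variables do not carry over. Pictures are saved under pics/ and viewed, about 8 in all and at most 12, crops included, and the job is handed in when it is done.

Besides the shell and the picture viewer there is one more tool, called after ">>>" as name([rows], argument=value, ...), one row to a line, values as JSON. arm_command: Moves the arm, as the interface text tells. Its arguments: {"type":"object","properties":{"steps":{"type":"array"},"jaw":{"type":"number"}},"required":["steps"]}

```bash
ls; mkdir -p pics; python3 - <<'E'
from cell import state, read_camera, camera_model, env
import cv2
print(state(), env.grip_point_offset)
for n in("side","top"):
    cv2.imwrite(f"pics/{n}0.png",cv2.resize(read_camera(n)[:,:,::-1],(800,600),interpolation=cv2.INTER_CUBIC)); print(n,camera_model(n))
E
```

```text
pics
{'t': 0.0, 'joints': array([-1.23955993e+00,  4.91578040e-01,  1.55944516e+00, -2.08092020e-06,
        1.09166675e+00, -1.05621092e-01]), 'qvel': array([ 1.39600677e-03, -3.52223015e-04,  8.03255547e-07,  1.20747298e-03,
        5.85388655e-04, -1.07814325e-04]), 'tau': array([-1.37470306e-03, -6.12649655e+01, -2.58181626e+01,  6.91825664e-02,
        4.81887453e-02, -8.40079042e-05]), 'eef_pos': array([ 264.43412643, -566.2756487 ,  404.15162012]), 'tcp_rot': array([-3.14147881e+00,  1.09137743e-03, -1.13393782e+00]), 'ft_force': array([0.46841209, 0.05638327, 0.64949933]), 'moment': array([0.00708269, 0.00626574, 0.07915886]), 'opening': 0.9999652842307911} 171.3
side {'K': array([[476.98283166,   0.        , 283.51304992],
       [  0.        , 476.98283166, 199.66992015],
       [  0.        ,   0.        ,   1.        ]]), 'xyz': array([ 507.14508526, -938.8905396 ,  589.70058585]), 'rotation': array([ 1.00818371,  0.01037336, -0.01315455])}
top {'K': array([[391.24118084,   0.        , 277.15038173],
       [  0.        , 391.24118084, 210.44631824],
       [  0.        ,   0.        ,   1.        ]]), 'xyz': array([ 395.65029646, -125.96750061, 1013.40933233]), 'rotation': array([ 0.11352812, -0.01284766, -1.56521077])}
```

View pics/side0.png

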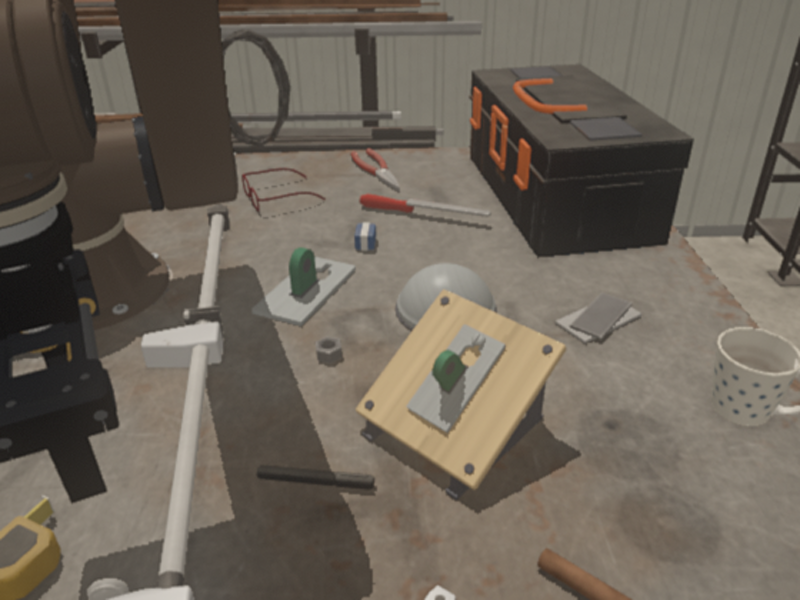

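View pics/top0.png

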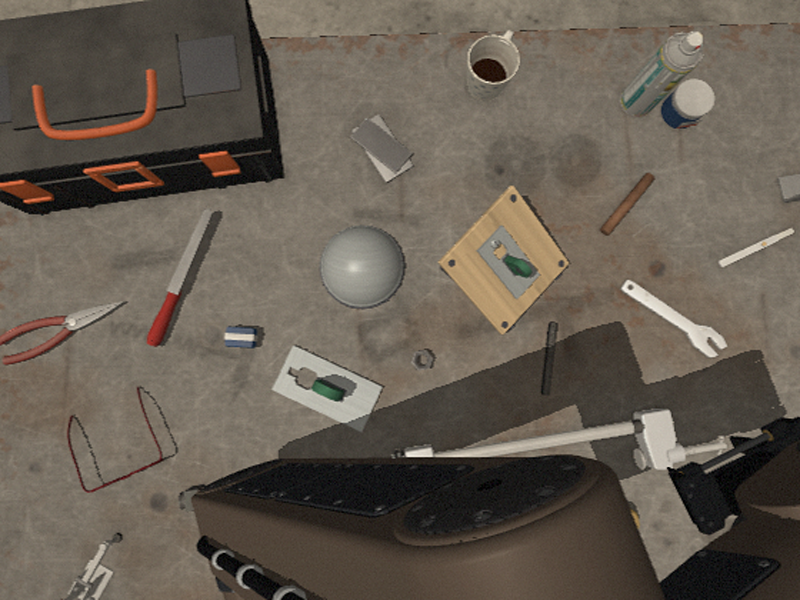

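The side view shows the board with the target plate at about (460,375) and the dome at (447,300). The larger look-alike plate lies on the table at (305,290). The top view shows the dome at (362,266), the board centre at (505,260), the lug at (518,265), the nut at (423,358), the marker at (549,358) and the magnet at (241,337). I'll take enlarged crops next to mark points.

```bash
cat > h.py <<'E'
import numpy as np, cv2
from scipy.spatial.transform import Rotation as R
from cell import camera_model
def proj(n,P):
    c=camera_model(n); Rc=R.from_euler('xyz',c['rotation']).as_matrix()
    p=(np.atleast_2d(P)-c['xyz'])@Rc; p=p*[1,-1,-1]
    q=p@c['K'].T; return q[:,:2]/q[:,2:]
E
python3 - <<'E'
from cell import read_camera
import cv2,numpy as np
from h import proj
s,t=read_camera("side"),read_camera("top")
np.savez("im0.npz",s=s,t=t)
a=cv2.resize(s[195:345,245:400],None,fx=2.58,fy=2.58*1,interpolation=cv2.INTER_CUBIC)
b=cv2.resize(t[125:240,302:402],None,fx=4,fy=4,interpolation=cv2.INTER_CUBIC)
print(a.shape,b.shape)
o=np.zeros((600,800,3),np.uint8);o[:a.shape[0],:a.shape[1]]=a;o[:b.shape[0],400:800]=b
cv2.imwrite("pics/c1.png",o[:,:,::-1])
for n,i in(("side",s),("top",t)):
    h=cv2.cvtColor(i,cv2.COLOR_RGB2HSV)
    m=cv2.inRange(h,(10,60,120),(25,180,255)); 
    cs,_=cv2.findContours(cv2.morphologyEx(m,cv2.MORPH_CLOSE,np.ones((5,5))),0,2)
    c=max(cs,key=cv2.contourArea); print(n,cv2.contourArea(c),cv2.approxPolyN(cv2.convexHull(c),4).tolist())
g=cv2.medianBlur(cv2.cvtColor(t,cv2.COLOR_RGB2GRAY),3)
print(cv2.HoughCircles(g,cv2.HOUGH_GRADIENT_ALT,1,20,param1=150,param2=.7,minRadius=22,maxRadius=36))
E
```

```text
(387, 400, 3) (460, 400, 3)
side 10960.5 [[[399, 242], [332, 342], [242, 284], [311, 202]]]
top 10432.0 [[[550, 252], [278, 245], [329, 132], [424, 124]]]
[[[249.       188.        28.472229]]]
```

View pics/c1.png

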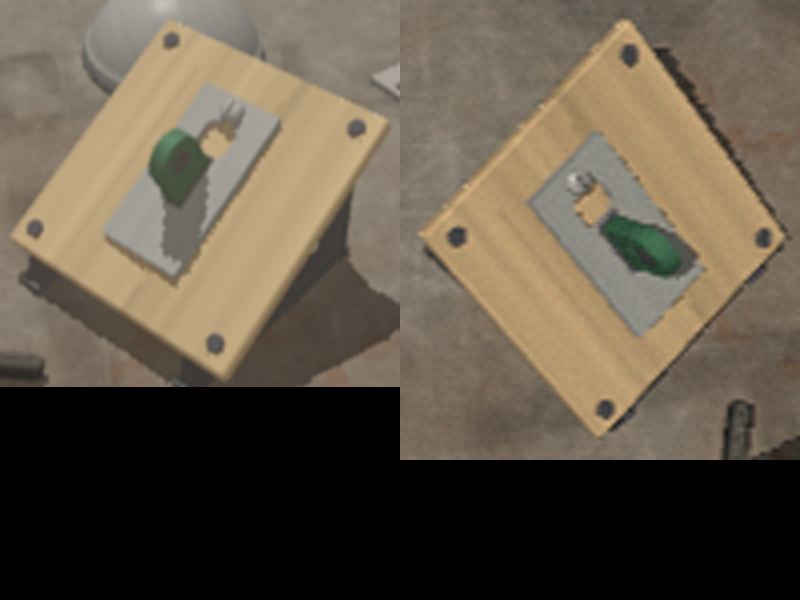

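The crop shows the board corners, the plate corners, the screw head at about (578,180) in the top panel, and the lug. Next I fit the poses from these points.

```bash
cat > fit.py <<'E'
import numpy as np, cv2
from scipy.optimize import least_squares
from h import *
S=lambda L:np.array(L)/2.58+[245,195]-.3
T=lambda L:(np.array(L)-[400,0])/4+[302,125]-.4
face=np.array([[95,90],[95,-90],[-95,-90],[-95,90]])
pl=np.array([[64,30],[64,-30],[-57.5,-30],[-57.5,30]])
bs=S([[168,18],[388,120],[222,372],[10,238]]); bt=T([[422,236],[625,20],[785,238],[600,437]])
ps=S([[208,84],[281,120],[180,270],[106,235]]); pt=T([[528,202],[598,133],[706,268],[640,335]])
dome_t=np.array([249,188.])
def board(p):
    Rb=(R.from_euler('z',p[2])*R.from_euler('y',-np.pi/6)).as_matrix()
    return np.array([p[0],p[1],75]),Rb
def plate(p):
    o,Rb=board(p); Rp=Rb@R.from_euler('z',p[5]).as_matrix()
    return o+Rb@[p[3],p[4],0],Rp
def f(p):
    o,Rb=board(p); P=o+np.c_[face,0*face[:,0]]@Rb.T
    q,Rp=plate(p); Q=q+np.c_[pl,6+0*pl[:,0]]@Rp.T
    return np.r_[proj('side',P)-bs,proj('top',P)-bt,proj('side',Q)-ps,proj('top',Q)-pt]
if __name__=="__main__":
    r=least_squares(lambda p:f(p).ravel(),[520,-230,.8,0,0,0],loss='soft_l1')
    print(r.x.round(3)); print(f(r.x).round(1))
    q,Rp=plate(r.x); print("plate",q.round(1),"lug",(q+Rp@[0,0,36]).round(1)); print(Rp.round(3))
    d=np.load("im0.npz")
    def g(xy): return (proj('top',[[*xy,-5]])[0]-dome_t)
    x=least_squares(g,[520,-50]).x; print("dome from top centre",x)
    sp=lambda xy:[proj(n,[[*xy,70]])[0].round(1) for n in('side','top')]
    print(sp(x))
    # dome silhouettes
    for n in('side','top'):
        c=camera_model(n)['xyz']; C=np.array([*x,-5]); v=C-c; D=np.linalg.norm(v); v/=D
        k=75**2/D; rr=np.sqrt(75**2-k**2); u=np.cross(v,[0,0,1.]);u/=np.linalg.norm(u);w=np.cross(v,u)
        a=np.linspace(0,2*np.pi,72); P=C-k*v+rr*(np.outer(np.cos(a),u)+np.outer(np.sin(a),w)); P=P[P[:,2]>0]
        im=d[n[0]].copy(); ctr=proj(n,[[*x,70]])[0].astype(int)
        big=cv2.resize(im,None,fx=4,fy=4,interpolation=cv2.INTER_CUBIC)
        for p in proj(n,P): cv2.circle(big,tuple(((p+.5)*4).astype(int)),2,(255,0,0),-1)
        big=big[4*ctr[1]-200:4*ctr[1]+200,4*ctr[0]-200:4*ctr[0]+200]
        d2=big if n=='side' else np.hstack([d2,big])
    cv2.imwrite("pics/dome.png",d2[:,:,::-1])
E
python3 fit.py
```

```text
[ 569.439 -326.024    0.82    -2.456   -2.522  -37.682]
[[-0.1 -0.5]
 [ 0.9 -0.5]
 [ 0.3  2.3]
 [-1.1 -0.5]
 [-0.6  0.2]
 [ 0.6 -0.5]
 [ 0.1 -0.3]
 [-0.6  1. ]
 [-0.3 -0.1]
 [ 0.5 -0.6]
 [-0.6  2.9]
 [-0.5 -0.3]
 [ 0.4  0.3]
 [-0.3 -0.9]
 [-0.5 -0.8]
 [ 0.3  0. ]]
plate [ 569.8 -329.3   73.8] lug [ 557.6 -342.5  104.9]
[[ 0.578 -0.741 -0.341]
 [ 0.645  0.671 -0.366]
 [ 0.5   -0.008  0.866]]
dome from top centre [570.85135538 -63.89362272]
[array([310.5, 186.5]), array([247.2, 182.8])]
```

View pics/dome.png

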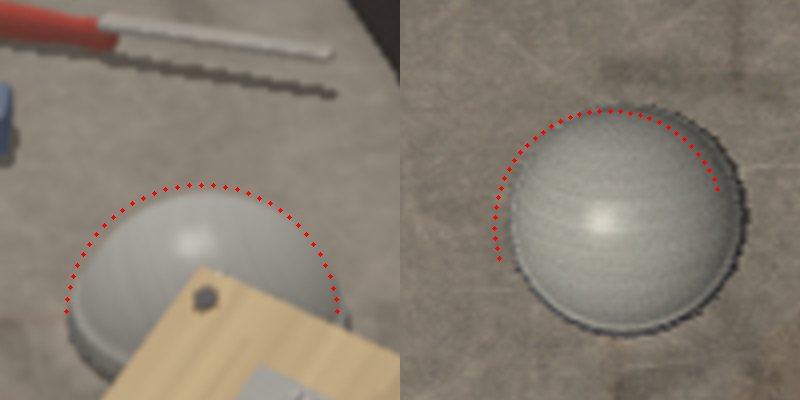

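The red outline misses: the dome's true top-view outline is centred about 7 px to the right in the panel crop, at roughly (254,187) in the image. I'll refine the position by maximising the edge gradient in both views.

```bash
cat > dome.py <<'E'
from fit import *
from scipy.ndimage import map_coordinates
d=np.load("im0.npz")
def sil(n,x,r=75):
    c=camera_model(n)['xyz']; C=np.array([*x,-5]); v=C-c; D=np.linalg.norm(v); v/=D
    k=r*r/D; rr=np.sqrt(r*r-k*k); u=np.cross(v,[0,0,1.]);u/=np.linalg.norm(u);w=np.cross(v,u)
    a=np.linspace(0,2*np.pi,180); P=C-k*v+rr*(np.outer(np.cos(a),u)+np.outer(np.sin(a),w)); m=P[:,2]>0
    # base circle for the other part (top view)
    B=np.c_[x[0]+75*np.cos(a),x[1]+75*np.sin(a),0*a]
    return P[m],B
L={n:cv2.GaussianBlur(cv2.cvtColor(d[n[0]],cv2.COLOR_RGB2LAB).astype(np.float32)[...,0],(0,0),.7) for n in('side','top')}
def score(n,x):
    def val(r):
        P,_=sil(n,x,r); P0,_=sil(n,x)
        if n=='side': P=P[P[:,2]>20]
        else: P=P[:]
        q=proj(n,P); return map_coordinates(L[n],[q[:,1],q[:,0]],order=1).mean()
    return abs(val(72)-val(78))
from itertools import product
G=list(product(np.arange(550,600,1.),np.arange(-100,-50,1.)))
s=np.array([[score(n,g) for n in('side','top')] for g in G])
for w in([1,0],[0,1],[1,1]):
    o=np.argsort(-(s@w))[:4]; print(w,[(G[i],s[i].round(1).tolist()) for i in o])
o=G[int(np.argmax(s.sum(1)))]
tiles=[]
for n in('side','top'):
    P,B=sil(n,o); ctr=proj(n,[[*o,40]])[0].astype(int)
    big=cv2.resize(d[n[0]],None,fx=4,fy=4,interpolation=cv2.INTER_CUBIC)
    for P,cl in((P,(255,0,0)),(B,(0,255,0))):
        for p in proj(n,P): cv2.circle(big,tuple(((p+.5)*4).astype(int)),1,cl,-1)
    tiles.append(big[4*ctr[1]-200:4*ctr[1]+200,4*ctr[0]-200:4*ctr[0]+200])
cv2.imwrite("pics/dome2.png",np.hstack(tiles)[:,:,::-1])
E
python3 dome.py
```

```text
Traceback (most recent call last):
  File "dome.py", line 21, in <module>
    s=np.array([[score(n,g) for n in('side','top')] for g in G])
                 ~~~~~^^^^^
  File "dome.py", line 18, in score
    return abs(val(72)-val(78))
                       ~~~^^^^
  File "dome.py", line 17, in val
    q=proj(n,P); return map_coordinates(L[n],[q[:,1],q[:,0]],order=1).mean()
  File "h.py", line 5, in proj
    c=camera_model(n); Rc=R.from_euler('xyz',c['rotation']).as_matrix()
ValueError: time passes only in moves, steps and waits
```

```bash
python3 - <<'E'
import re
s=open('h.py').read().replace("from cell import camera_model","from cell import camera_model as _c\nCM={n:_c(n) for n in('side','top')}\ncamera_model=CM.get")
open('h.py','w').write(s)
E
python3 dome.py
```

```text
[1, 0] [((np.float64(573.0), np.float64(-73.0)), [16.0, 6.699999809265137]), ((np.float64(574.0), np.float64(-73.0)), [15.899999618530273, 4.300000190734863]), ((np.float64(574.0), np.float64(-72.0)), [15.899999618530273, 3.299999952316284]), ((np.float64(573.0), np.float64(-72.0)), [15.800000190734863, 5.599999904632568])]
[0, 1] [((np.float64(567.0), np.float64(-75.0)), [11.699999809265137, 15.600000381469727]), ((np.float64(567.0), np.float64(-76.0)), [11.600000381469727, 15.5]), ((np.float64(568.0), np.float64(-75.0)), [12.699999809265137, 15.5]), ((np.float64(566.0), np.float64(-76.0)), [10.600000381469727, 15.5])]
[1, 1] [((np.float64(569.0), np.float64(-75.0)), [13.699999809265137, 15.0]), ((np.float64(569.0), np.float64(-74.0)), [13.699999809265137, 14.699999809265137]), ((np.float64(570.0), np.float64(-75.0)), [14.5, 13.800000190734863]), ((np.float64(568.0), np.float64(-75.0)), [12.699999809265137, 15.5])]
```

View pics/dome2.png

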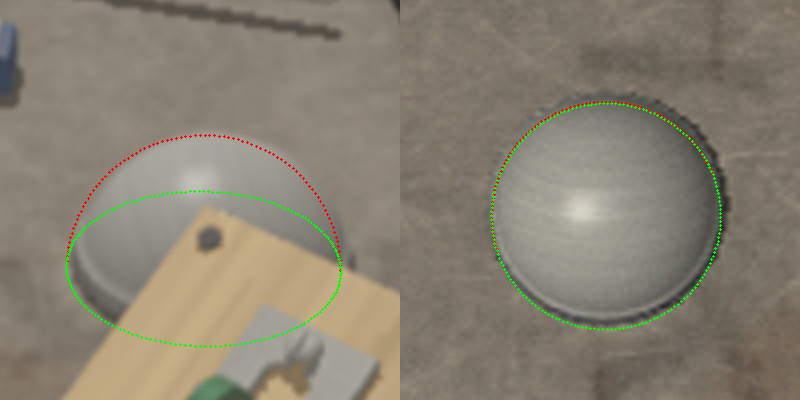

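The outlines now agree: dome at about (571,-74), with the two views differing by a few mm. I'll refine that later, relative to the held plate. Now I refit the plate with the known constraint and compute the pre-grasp pose.

```bash
cat >> h.py <<'E'
import json,os
G=171.3
def rel(cmd,tgt):
    (p,A),(q,B)=cmd,tgt
    return np.r_[A.T@(q-p)/10, np.degrees(R.from_matrix(A.T@B).as_rotvec())]
def app(cmd,row):
    p,A=cmd; return p+A@np.array(row[:3])*10, A@R.from_rotvec(np.radians(row[3:])).as_matrix()
START=(np.array([264.42,-566.31,404.761]),R.from_euler('xyz',[np.pi,0,-1.134]).as_matrix())
E
cat > p1.py <<'E'
from fit import *
def exp(v): p=np.r_[v[:3],0,v[3],v[4]]; return p
r=least_squares(lambda v:np.r_[f(exp(v)).ravel(),v[3]],[569,-326,.82,0,0],loss='soft_l1')
q,Rp=plate(exp(r.x))
if __name__=="__main__":
    print(r.x.round(3),f(exp(r.x)).round(1).tolist()); print(q.round(1),(q+Rp@[0,0,36]).round(1))
    # screw check
    o,Rb=board(exp(r.x)); s=o+Rb@[53,0,13.5]; print('screw px',proj('side',s),proj('top',s),'lugtop',proj('side',q+Rp@[0,0,54]),proj('top',q+Rp@[0,0,54]))
    A=Rp@np.diag([1,-1,-1.]); A=np.c_[-Rp[:,1],-Rp[:,0],-Rp[:,2]]; print(np.linalg.det(A))
    for h in(100,0):
        t=q+Rp@[0,0,36+h]-G*A[:,2]; print(h,t.round(1),rel(START,(t,A)).round(2).tolist())
E
python3 p1.py; python3 -c "
print('img side screw (crop 230,110?) ->',245+232/2.58,195+108/2.58,' top ->',302+178/4,125+180/4)"
```

```text
[ 5.69258e+02 -3.27386e+02  8.20000e-01 -8.98000e-01  1.80000e-02] [[-0.2, -0.1], [1.0, 0.1], [0.2, 3.0], [-1.2, 0.0], [0.0, 0.3], [1.2, -0.4], [0.6, -0.2], [-0.1, 1.0], [-0.3, -1.1], [0.5, -1.7], [-0.5, 1.7], [-0.4, -1.4], [-0.1, 0.2], [-0.8, -1.0], [-0.8, -1.0], [-0.1, -0.1]]
[ 569.9 -328.    75. ] [ 557.6 -341.2  106.2]
screw px [[334.64488889 235.79999377]] [[346.25095724 169.64801721]] lugtop [[309.856675   250.46927178]] [[368.31751476 187.87622856]]
1.0
100 [ 465.1 -440.3  341.1] [-2.93, -23.51, 6.36, 29.7, -5.48, -22.45]
0 [ 499.2 -403.8  254.5] [-4.8, -28.15, 15.02, 29.7, -5.48, -22.45]
img side screw (crop 230,110?) -> 334.92248062015506 236.86046511627907  top -> 346.5 170.0
```

>>> arm_command([
  [-2.9,-23.5,6.4,29.7,-5.5,-22.4],
  [-2.9,-23.5,6.4,29.7,-5.5,-22.4],
  [-2.9,-23.5,6.4,29.7,-5.5,-22.4],
  [-2.9,-23.5,6.4,29.7,-5.5,-22.4],
  [-2.9,-23.5,6.4,29.7,-5.5,-22.4],
  [-2.9,-23.5,6.4,29.7,-5.5,-22.4],
  [-2.9,-23.5,6.4,29.7,-5.5,-22.4],
  [-2.9,-23.5,6.4,29.7,-5.5,-22.4],
  [-2.9,-23.5,6.4,29.7,-5.5,-22.4],
  [-2.9,-23.5,6.4,29.7,-5.5,-22.4],
  [-2.9,-23.5,6.4,29.7,-5.5,-22.4],
], jaw=5)

```text
t: 1.12
eef_pos: [464.2, -441.4, 341.2]
tcp_rot: [-2.618, -0.009, -0.738]
ft_force: [0.5, 0.0, -0.1]
opening: 0.523
```

```bash
python3 - <<'E'
from p1 import *
c=app(START,[-2.9,-23.5,6.4,29.7,-5.5,-22.4]); A=np.c_[-Rp[:,1],-Rp[:,0],-Rp[:,2]]
for h in(30,0):
    t=q+Rp@[0,0,36+h]-G*A[:,2]; print(h,rel(c,(t,A)).round(2).tolist())
E
```

```text
30 [-0.02, -0.04, 6.98, -0.01, 0.01, -0.05]
0 [-0.02, -0.04, 9.98, -0.01, 0.01, -0.05]
```

>>> arm_command([
  [0,0,3.5,0,0,0],
  [0,0,7,0,0,0],
  [0,0,7,0,0,0],
  [0,0,7,0,0,0],
])

```text
t: 1.45
eef_pos: [488.7, -415.2, 279.5]
tcp_rot: [-2.618, -0.006, -0.736]
ft_force: [0.5, -0.4, 0.6]
opening: 0.524
```

```bash
python3 - <<'E'
from cell import read_camera,state
import cv2,numpy as np
from h import proj
s,t=read_camera("side"),read_camera("top")
np.savez("im1.npz",s=s,t=t)
def crop(i,c): return cv2.resize(i[c[1]-65:c[1]+65,c[0]-50:c[0]+50],(400,520),interpolation=cv2.INTER_CUBIC)
cv2.imwrite("pics/g1.png",np.hstack([crop(s,(310,255)),crop(t,(366,190))])[:,:,::-1])
x=state();print(x['eef_pos'],x['ft_force'])
E
```

```text
[ 488.59817242 -416.03903686  281.5007106 ] [-0.13791787 -1.16871968  0.94403092]
```

View pics/g1.png

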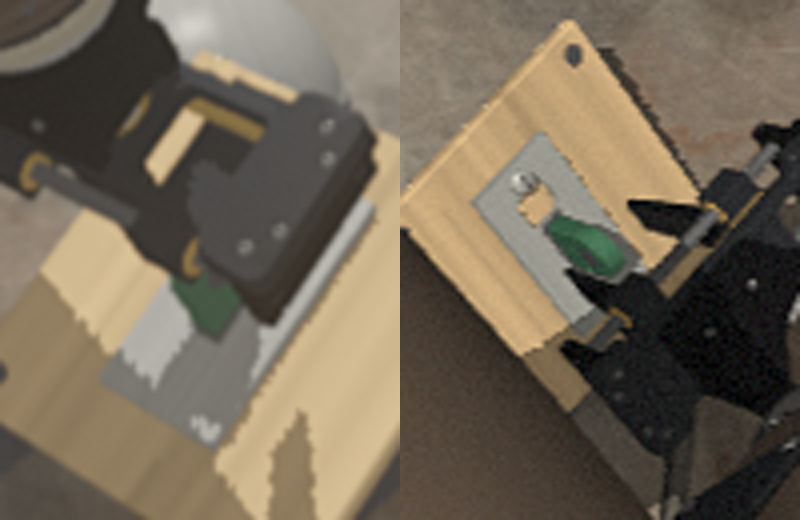

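The top panel shows the jaws straddling the green lug, with tips at about (632,203) and (568,270) and the lug top between them. I'll descend and close.

>>> arm_command([
  [0,0,1.5,0,0,0],
  [0,0,3,0,0,0],
  [0,0,3,0,0,0],
  [0,0,3,0,0,0],
  [0,0,3,0,0,0],
])

```text
t: 1.97
eef_pos: [499.1, -404.4, 254.8]
tcp_rot: [-2.618, -0.009, -0.736]
ft_force: [0.6, -0.8, -1.4]
opening: 0.526
```

>>> arm_command([
  [0,0,0,0,0,0],
  [0,0,0,0,0,0],
  [0,0,0,0,0,0],
], jaw=2)

```text
t: 2.22
eef_pos: [499.1, -404.2, 254.6]
tcp_rot: [-2.618, -0.009, -0.736]
ft_force: [-0.0, -0.3, -0.4]
opening: 0.371
```

>>> arm_command([
  [0,0,0,0,0,0],
  [0,0,0,0,0,0],
  [0,0,0,0,0,0],
  [0,0,0,0,0,0],
], jaw=0)

```text
t: 2.55
eef_pos: [498.9, -403.9, 254.2]
tcp_rot: [-2.618, -0.008, -0.735]
ft_force: [-3.0, 0.9, 0.3]
opening: 0.124
```

```bash
cat > st.py <<'E'
from cell import state
from h import *
x=state(); A=R.from_euler('xyz',x['tcp_rot']).as_matrix()
print(x['t'],x['eef_pos'].round(1),x['tcp_rot'].round(4),'open',x['opening']*95.1,'F tool',(A.T@x['ft_force']).round(1),'M tool',(A.T@x['moment']).round(3),'Fw',x['ft_force'].round(2),'Mw',x['moment'].round(3))
E
python3 st.py
```

```text
2.55 [ 498.9 -403.9  254.2] [-2.6179 -0.0076 -0.7354] open 11.825513701911778 F tool [-2.8  1.  -0.9] M tool [-0.371 -0.484  0.003] Fw [-2.96  0.92  0.31] Mw [0.005 0.562 0.237]
```

The jaws are closed on the 12 mm lug with a small side force. I'll slide up the slope.

>>> arm_command([
  [0,0,0,0,0,0],
  [0,-0.3,0,0,0,0],
  [0,-0.6,0,0,0,0],
  [0,-1.0,0,0,0,0],
  [0,-1.0,0,0,0,0],
])

```text
t: 2.97
eef_pos: [505.3, -397.5, 259.3]
tcp_rot: [-2.618, -0.009, -0.736]
ft_force: [-0.4, -0.1, 0.9]
opening: 0.124
```

```bash
python3 st.py
```

```text
2.9667 [ 505.3 -397.5  259.3] [-2.6182 -0.0091 -0.7362] open 11.768102719414264 F tool [-0.2 -0.1 -0.9] M tool [-0.271  0.028  0.003] Fw [-0.43 -0.13  0.85] Mw [-0.216  0.165 -0.019]
```

>>> arm_command([
  [0,-0.4,0,0,0,0],
  [0,-0.8,0,0,0,0],
  [0,-1.1,0,0,0,0],
  [0,-1.1,0,0,0,0],
  [0,-1.1,0,0,0,0],
])

```text
t: 3.38
eef_pos: [511.6, -390.3, 264.9]
tcp_rot: [-2.617, -0.009, -0.736]
ft_force: [0.5, 0.4, -0.1]
opening: 0.125
```

>>> arm_command([
  [0,0,-0.15,0,0,0],
  [0,0,-0.3,0,0,0],
  [0,0,-0.45,0,0,0],
  [0,0,-0.45,0,0,0],
])

```text
t: 3.72
eef_pos: [509.7, -392.3, 268.6]
tcp_rot: [-2.618, -0.008, -0.736]
ft_force: [0.1, 0.8, -3.4]
opening: 0.124
```

```bash
python3 st.py
```

```text
3.7167 [ 509.7 -392.3  268.6] [-2.618  -0.0084 -0.7361] open 11.829741929152483 F tool [-0.5  1.1  3.3] M tool [-0.6    0.03  -0.098] Fw [ 0.12  0.8  -3.38] Mw [-0.496  0.348  0.065]
```

The force is only about the plate's weight with the plate 4.5 mm off the face, so the head is in the wide part. I'll pull clear.

>>> arm_command([
  [0,0,-0.4,0,0,0],
  [0,0,-0.9,0,0,0],
  [0,0,-1.5,0,0,0],
  [0,0,-3,0,0,0],
  [0,0,-5,0,0,0],
  [0,0,-8,0,0,0],
  [0,0,-8,0,0,0],
])

```text
t: 4.3
eef_pos: [481.5, -423.4, 342.7]
tcp_rot: [-2.619, -0.015, -0.738]
ft_force: [0.6, -0.9, -3.3]
opening: 0.129
```

```bash
python3 st.py; python3 - <<'E'
from h import *
c=START
for r in([-2.9,-23.5,6.4,29.7,-5.5,-22.4],[0,0,10,0,0,0],[0,-2.1,0,0,0,0],[0,0,-8.45,0,0,0]): c=app(c,r)
print(c[0],R.from_matrix(c[1]).as_euler('xyz'))
np.savez("cmd.npz",p=c[0],A=c[1])
# targets: plate level over dome; candidate yaw
for yaw in(-.736,-1.2,-.3,0.3):
    B=R.from_euler('xyz',[np.pi,0,yaw]).as_matrix()
    for z in(60,):
        t=np.array([571,-74,70+z+36+G]); print(yaw,rel(c,(t,B)).round(2).tolist())
E
```

```text
4.3 [ 481.5 -423.4  342.7] [-2.6191 -0.0153 -0.7378] open 12.22487008522825 F tool [1.  1.9 2.7] M tool [-0.647  0.056 -0.022] Fw [ 0.6  -0.9  -3.26] Mw [-0.519  0.391 -0.019]
[ 482.52018919 -421.41352472  337.83949942] [-2.61792495 -0.00849417 -0.73608454]
-0.736 [-16.77, -27.49, 15.77, -30.0, -0.48, 0.12]
-1.2 [-16.77, -27.49, 15.77, -29.57, 6.49, 26.09]
-0.3 [-16.77, -27.49, 15.77, -29.42, -7.01, -24.28]
0.3 [-16.77, -27.49, 15.77, -27.0, -15.96, -57.82]
```

```bash
python3 - <<'E'
from h import *
d=np.load("cmd.npz"); c=(d['p'],d['A'])
B=R.from_euler('xyz',[np.pi,0,-.736]).as_matrix()
for P in([500,-400,420],[571,-74,70+100+36+G]): print(rel(c,(np.array(P),B)).round(2).tolist())
E
```

```text
[-0.07, -6.5, -5.74, -30.0, -0.48, 0.12]
[-16.73, -29.49, 12.31, -30.0, -0.48, 0.12]
```

>>> arm_command([
  [0,-2,-1.7,-3,0,0],
  [-0.1,-4.5,-4,-6,-0.1,0],
  [-0.5,-6.7,-5.5,-9,-0.1,0],
  [-2,-8.5,-4,-12,-0.2,0],
  [-4,-11.5,-1.5,-15,-0.2,0],
  [-6,-14.5,0.8,-18,-0.3,0.1],
  [-8,-17.5,3,-21,-0.3,0.1],
  [-10,-20.5,5.2,-24,-0.4,0.1],
  [-12,-23.5,7.4,-27,-0.4,0.1],
  [-14,-26,9.4,-29,-0.5,0.1],
  [-15.8,-28.2,11.3,-30,-0.5,0.1],
  [-16.7,-29.5,12.3,-30,-0.5,0.1],
])

```text
t: 5.3
eef_pos: [571.2, -70.2, 376.4]
tcp_rot: [3.141, 0.002, -0.733]
ft_force: [-0.3, 0.4, -3.2]
opening: 0.123
```

>>> arm_command([
  [0,0,0,0,0,0],
  [0,0,2,0,0,0],
  [0,0,4,0,0,0],
  [0,0,6,0,0,0],
  [0,0,6,0,0,0],
  [0,0,6,0,0,0],
  [0,0,6,0,0,0],
])

```text
t: 5.88
eef_pos: [571.5, -74.5, 318.3]
tcp_rot: [-3.141, -0.001, -0.736]
ft_force: [0.7, 0.2, -4.7]
opening: 0.123
```

```bash
python3 st.py; python3 - <<'E'
from cell import read_camera
import cv2,numpy as np
from h import *
s,t=read_camera("side"),read_camera("top")
np.savez("im2.npz",s=s,t=t)
P=[571,-74,110]
o=[]
for n,i in(('side',s),('top',t)):
    c=proj(n,P)[0].astype(int); print(n,c)
    o.append(cv2.resize(i[c[1]-65:c[1]+65,c[0]-50:c[0]+50],(400,520),interpolation=cv2.INTER_CUBIC))
cv2.imwrite("pics/d1.png",np.hstack(o)[:,:,::-1])
E
```

```text
5.8833 [571.5 -74.5 318.3] [-3.1409e+00 -6.0000e-04 -7.3600e-01] open 11.702973792655207 F tool [ 0.4 -0.6  4.7] M tool [ 0.006  0.091 -0.022] Fw [ 0.68  0.17 -4.72] Mw [-0.057 -0.071  0.022]
side [311 172]
top [250 179]
```

View pics/d1.png

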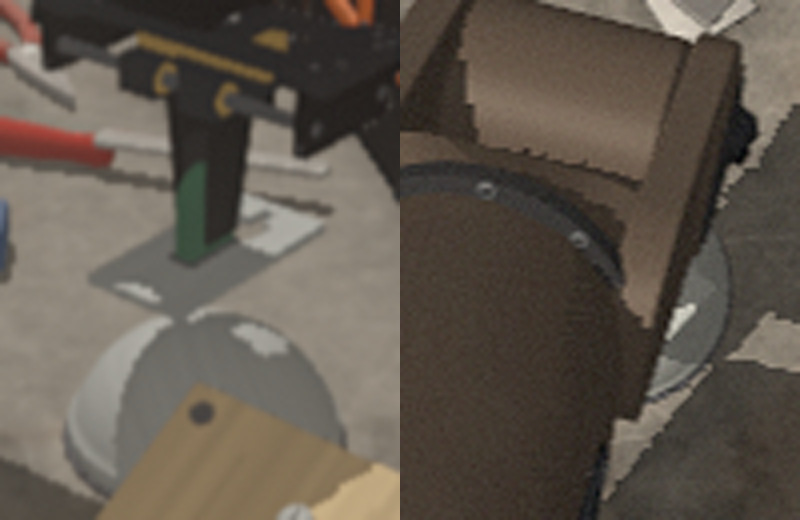

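The side panel shows the plate held level about 40 mm over the dome. The top view is blocked by the arm. I'll centre by the wrist moment: average it here, touch the crown lightly, average again.

```bash
cat > avg.py <<'E'
import sys,numpy as np
from cell import state,read_camera
from h import *
F=[];M=[];P=[]
for i in range(16):
    read_camera("side"); x=state(); F.append(x['ft_force']);M.append(x['moment']);P.append(np.r_[x['eef_pos'],x['tcp_rot']])
F,M,P=map(np.array,(F,M,P)); f,m=F.mean(0),M.mean(0)
print('F',f.round(2),'sd',F.std(0).round(2),'M',m.round(4),'sd',M.std(0).round(4)); print(P.mean(0).round(4),x['t'])
np.savez(sys.argv[1],f=f,m=m,p=P.mean(0))
E
python3 avg.py base.npz
```

```text
F [ 0.15 -0.09 -4.12] sd [0.52 0.35 0.42] M [-0.0043 -0.0312  0.0045] sd [0.0349 0.0305 0.0343]
[ 5.713172e+02 -7.416850e+01  3.177060e+02 -1.963200e+00 -2.000000e-04
 -7.355000e-01] 6.7833
```

>>> arm_command([
  [0,0,1.5,0,0,0],
  [0,0,2.8,0,0,0],
  [0,0,3.4,0,0,0],
  [0,0,3.6,0,0,0],
  [0,0,3.6,0,0,0],
  [0,0,3.6,0,0,0],
])

```text
t: 7.28
eef_pos: [571.5, -74.2, 281.8]
tcp_rot: [-3.141, -0.0, -0.735]
ft_force: [0.6, 0.2, -4.8]
opening: 0.124
```

>>> arm_command([
  [0,0,0.1,0,0,0],
  [0,0,0.2,0,0,0],
  [0,0,0.3,0,0,0],
  [0,0,0.3,0,0,0],
])

```text
t: 7.62
eef_pos: [571.3, -74.1, 278.4]
tcp_rot: [-3.142, 0.0, -0.736]
ft_force: [0.5, -0.3, -4.1]
opening: 0.124
```

>>> arm_command([
  [0,0,0.1,0,0,0],
  [0,0,0.1,0,0,0],
])

```text
t: 7.78
eef_pos: [571.3, -74.1, 277.3]
tcp_rot: [3.142, 0.0, -0.735]
ft_force: [-0.7, -0.1, -4.6]
opening: 0.125
```

>>> arm_command([
  [0,0,0.05,0,0,0],
  [0,0,0.1,0,0,0],
  [0,0,0.1,0,0,0],
])

```text
t: 8.03
eef_pos: [571.3, -74.1, 276.3]
tcp_rot: [3.142, 0.0, -0.736]
ft_force: [-0.1, 0.1, -4.4]
opening: 0.124
```

>>> arm_command([
  [0,0,0.05,0,0,0],
  [0,0,0.1,0,0,0],
  [0,0,0.1,0,0,0],
])

```text
t: 8.28
eef_pos: [571.3, -74.1, 275.6]
tcp_rot: [-3.141, 0.0, -0.735]
ft_force: [-0.7, -0.6, -0.2]
opening: 0.126
```

>>> arm_command([
  [0,0,0.03,0,0,0],
  [0,0,0.06,0,0,0],
  [0,0,0.06,0,0,0],
])

```text
t: 8.53
eef_pos: [571.3, -74.1, 275.5]
tcp_rot: [-3.141, -0.0, -0.735]
ft_force: [-2.4, 0.3, 7.1]
opening: 0.124
```

>>> arm_command([
  [0,0,0.03,0,0,0],
  [0,0,0.06,0,0,0],
  [0,0,0.06,0,0,0],
])

```text
t: 8.78
eef_pos: [571.2, -74.1, 275.5]
tcp_rot: [-3.141, -0.001, -0.735]
ft_force: [-4.3, 1.6, 13.7]
opening: 0.123
```

```bash
cat > off.py <<'E'
import sys
from h import *
b,c=np.load("base.npz"),np.load(sys.argv[1])
f,m=c['f']-b['f'],c['m']-b['m']; h=-(G+36)/1000
# m = r x f, r=(x,y,h)
x=(h*f[0]-m[1])/f[2]; y=(m[0]+h*f[1])/f[2]
print('df',f.round(2),'dm',m.round(4),'contact offset from tool mm (world)',round(x*1e3,2),round(y*1e3,2))
E
python3 avg.py c1.npz; python3 off.py c1.npz
```

```text
F [-4.72  0.95 13.  ] sd [0.58 0.49 0.48] M [0.188  0.9312 0.0064] sd [0.0215 0.0375 0.0258]
[ 5.712172e+02 -7.409200e+01  2.754773e+02 -3.141200e+00 -7.000000e-04
 -7.354000e-01] 9.5833
df [-4.86  1.04 17.12] dm [0.1923 0.9624 0.0019] contact offset from tool mm (world) 2.69 -1.36
```

Contact estimate: the crown lies at about (+2.4,-1.4) mm from the tool, i.e. near (573.5,-75.5), which agrees with the side-view outline (573,-73). Now I check where the plate sits relative to the tool along its length, using the hanging picture.

```bash
python3 - <<'E'
from h import *
d=np.load("im2.npz")['s']; b=np.load("base.npz")
tcp=np.array([571.3,-74.2,317.7]); A=R.from_euler('xyz',[np.pi,0,-.7355]).as_matrix(); Rp=np.c_[-A[:,1],-A[:,0],-A[:,2]]
q=tcp+[0,0,-205.5]
big=cv2.resize(d,None,fx=6,fy=6,interpolation=cv2.INTER_CUBIC)
pl=np.array([[64,30],[64,-30],[-57.5,-30],[-57.5,30]])
for z,cl in((6,(255,0,0)),(0,(255,255,0))):
    P=proj('side',q+np.c_[pl,z+0*pl[:,0]]@Rp.T); print(P.round(1).tolist())
    cv2.polylines(big,[((P+.5)*6).astype(np.int32)],True,cl,1)
a=np.array([[-18,0],[18,0]])
P=proj('side',q+np.array([[-18,-6,6],[18,-6,6],[-18,-6,36],[18,-6,36]])@Rp.T)
for p in P: cv2.circle(big,tuple(((p+.5)*6).astype(int)),2,(0,0,255),-1)
c=proj('side',q)[0]; u,v=(c*6).astype(int)
cv2.imwrite("pics/ov.png",big[v-250:v+200,u-280:u+300][:,:,::-1])
print(proj('side',q+Rp@[10,0,0])-proj('side',q))
E
```

```text
[[319.0, 154.0], [341.5, 162.3], [305.1, 184.5], [282.1, 174.8]]
[[318.9, 156.4], [341.4, 164.8], [305.1, 187.2], [282.1, 177.3]]
[[ 2.99897318 -1.77169026]]
```

View pics/ov.png

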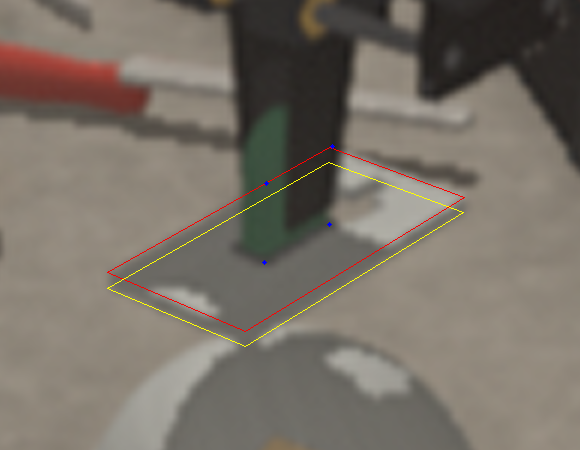

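The overlay matches the plate's outline and lug foot within about 1 px (about 2 mm). I'll lift slightly, shift by the offset and touch again.

>>> arm_command([
  [0,0,-0.3,0,0,0],
  [0.27,-0.06,-0.3,0,0,0],
  [0.27,-0.06,-0.2,0,0,0],
  [0.27,-0.06,-0.13,0,0,0],
  [0.27,-0.06,-0.06,0,0,0],
  [0.27,-0.06,-0.06,0,0,0],
])

```text
t: 10.08
eef_pos: [573.9, -75.6, 275.5]
tcp_rot: [-3.141, -0.001, -0.735]
ft_force: [-1.5, -0.2, 8.2]
opening: 0.124
```

>>> arm_command([
  [0,0,0.03,0,0,0],
  [0,0,0.06,0,0,0],
  [0,0,0.06,0,0,0],
])

```text
t: 10.33
eef_pos: [573.8, -75.6, 275.5]
tcp_rot: [-3.141, -0.001, -0.735]
ft_force: [-3.8, -0.8, 15.2]
opening: 0.123
```

```bash
sed -i 's/G+36)/205.5)/;s/(205.5)/205.5/' off.py; sed -i 's/h=-.*$/h=-.2055/' off.py; python3 avg.py c2.npz; python3 off.py c2.npz
```

```text
F [-3.92  0.06 14.66] sd [0.49 0.44 0.42] M [ 0.0534  0.784  -0.0021] sd [0.0248 0.0236 0.0216]
[ 5.738317e+02 -7.558640e+01  2.754677e+02 -3.140900e+00 -1.200000e-03
 -7.355000e-01] 11.1333
df [-4.07  0.14 18.78] dm [ 0.0578  0.8152 -0.0066] contact offset from tool mm (world) 1.08 1.52
```

Remaining offset is within measurement noise (about 1 mm). I'll ease off to a light contact and open a little, so the fingers still guard the lug, then look.

>>> arm_command([
  [0,0,-0.07,0,0,0],
  [0,0,-0.14,0,0,0],
  [0,0,-0.14,0,0,0],
])

```text
t: 11.38
eef_pos: [573.8, -75.6, 275.6]
tcp_rot: [-3.141, -0.0, -0.736]
ft_force: [0.1, -0.7, 1.7]
opening: 0.124
```

>>> arm_command([
  [0,0,0,0,0,0],
  [0,0,0,0,0,0],
  [0,0,0,0,0,0],
  [0,0,0,0,0,0],
  [0,0,0,0,0,0],
  [0,0,0,0,0,0],
], jaw=2.0)

```text
t: 11.88
eef_pos: [573.7, -75.5, 275.5]
tcp_rot: [3.142, 0.0, -0.735]
ft_force: [-0.4, -0.4, 0.1]
opening: 0.211
```

```bash
cat > look.py <<'E'
import sys
from h import *
from cell import read_camera
d=np.mean([read_camera("side").astype(float) for _ in range(4)],0).astype(np.uint8); np.savez(sys.argv[1]+".npz",s=d)
tcp=np.array([573.8,-75.4,275.5]); A=R.from_euler('xyz',[np.pi,0,-.7355]).as_matrix(); Rp=np.c_[-A[:,1],-A[:,0],-A[:,2]]
q=tcp+[0,0,-205.5]
big=cv2.resize(d,None,fx=6,fy=6,interpolation=cv2.INTER_CUBIC)
pl=np.array([[64,30],[64,-30],[-57.5,-30],[-57.5,30]])
u,v=(proj('side',q)[0]*6).astype(int)
raw=big.copy()
for z,cl in((6,(255,0,0)),(0,(255,255,0))):
    P=proj('side',q+np.c_[pl,z+0*pl[:,0]]@Rp.T)
    cv2.polylines(big,[((P+.5)*6).astype(np.int32)],True,cl,1)
cut=lambda b:b[v-300:v+150,u-200:u+200]
cv2.imwrite("pics/"+sys.argv[1]+".png",np.hstack([cut(raw),cut(big)])[:,:,::-1])
E
python3 look.py r1; python3 st.py
```

```text
12.0833 [573.7 -75.5 275.6] [ 3.1416e+00  2.0000e-04 -7.3550e-01] open 20.070000131211458 F tool [0.3 0.9 0.5] M tool [ 0.014 -0.004 -0.001] Fw [-0.34 -0.89 -0.54] Mw [ 0.013 -0.006  0.001]
```

View pics/r1.png

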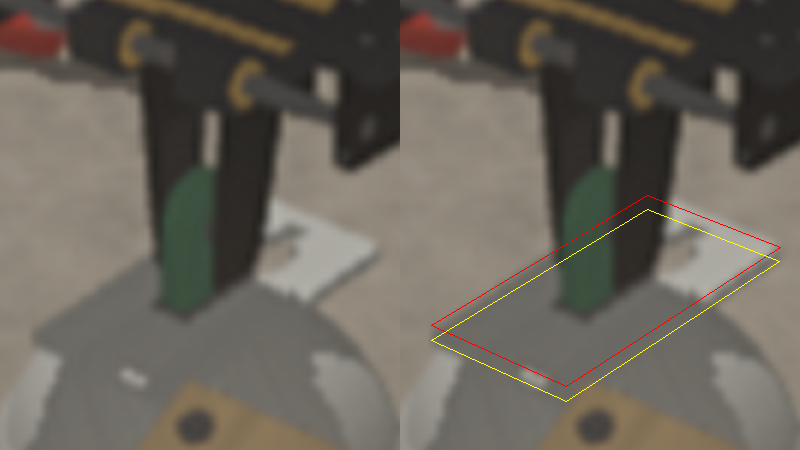

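The plate stays nearly level on the crown after the release: its edges follow the level model within about 1 px, and the left corner is perhaps 4/6 px low. The jaws are off the lug. I'll open wider and retreat straight up.

>>> arm_command([
  [0,0,0,0,0,0],
  [0,0,0,0,0,0],
  [0,0,0,0,0,0],
  [0,0,-0.5,0,0,0],
  [0,0,-1.5,0,0,0],
  [0,0,-3,0,0,0],
  [0,0,-5,0,0,0],
  [0,0,-8,0,0,0],
  [0,0,-11,0,0,0],
  [0,0,-14,0,0,0],
  [0,0,-16,0,0,0],
  [0,0,-16,0,0,0],
], jaw=3.5)

```text
t: 13.08
eef_pos: [573.6, -75.4, 441.0]
tcp_rot: [-3.138, -0.007, -0.735]
ft_force: [-0.1, -0.0, -0.3]
opening: 0.369
```

```bash
python3 look.py r2; sleep 0; python3 st.py
```

```text
13.2833 [573.5 -75.5 435. ] [ 3.1411e+00  1.2000e-03 -7.3550e-01] open 35.386686312428864 F tool [-0.1  0.4 -0.3] M tool [-0.005  0.051 -0.032] Fw [-0.31 -0.25  0.27] Mw [-0.038 -0.035  0.032]
```

View pics/r2.png

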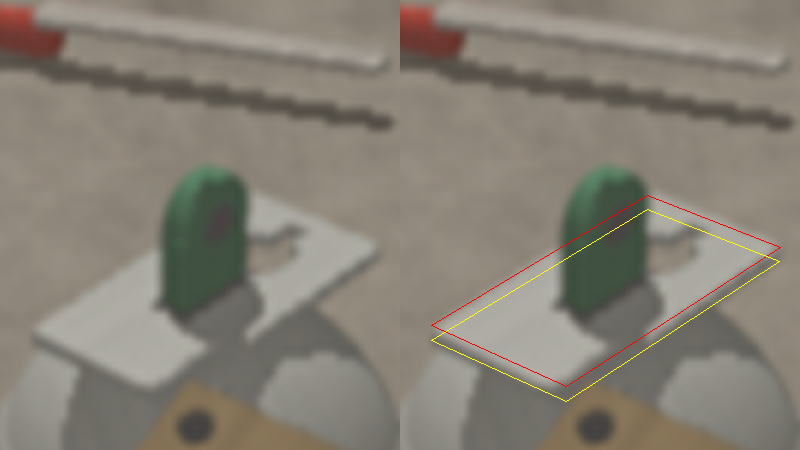

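The plate stands balanced on the crown, lug up, corners within about 1 px of level. I'll fit the tilt numerically, check it's steady over a second, and compare the bystanders with the first picture.

```bash
python3 - <<'E'
from h import *
from cell import read_camera,state
from scipy.ndimage import map_coordinates
from scipy.optimize import differential_evolution
a=np.load("r2.npz")['s']
for _ in range(16): last=read_camera("side")
u,v=proj('side',[573.8,-75.4,70])[0].astype(int)
w=lambda i:i[v-40:v+20,u-40:u+40].astype(float)
print('change on plate',abs(w(last)-w(a)).mean(), 'phase shift',cv2.phaseCorrelate(w(a).mean(2),w(last).mean(2)))
i0=np.load("im0.npz")['s']
for n,P in(('nut',(235*0+231,245)),('marker',(221,334)),('magnet',(256,166))):
    x,y=P; s=np.s_[y-18:y+18,x-25:x+25]; print(n,cv2.phaseCorrelate(i0[s].astype(float).mean(2),last[s].astype(float).mean(2)))
L=cv2.GaussianBlur(last,(0,0),.6).astype(np.float32)
Rp0=R.from_euler('xyz',[np.pi,0,-.7355]).as_matrix(); Rp0=np.c_[-Rp0[:,1],-Rp0[:,0],-Rp0[:,2]]
t=np.linspace(.08,.92,40)[:,None]
def edge(k0,k1,o):
    pl=np.array([[64,30],[64,-30],[-57.5,-30],[-57.5,30.]]); s=pl+np.sign(pl)*o
    return s[k0]*(1-t)+s[k1]*t
def cost(p):
    Rp=Rp0@R.from_rotvec(np.radians([p[2],p[3],p[4]])).as_matrix(); q=np.array([573.8+p[0],-75.4+p[1],70])
    S=0
    for k,lim in(((2,3),None),((1,2),None),((0,1),None),((3,0),.45)):
        V=[]
        for o in(-1.5,1.5):
            e=edge(*k,o); e=e[:int(40*lim)] if lim else e
            z=np.c_[e,np.full(len(e),6.)]
            px=proj('side',q+z@Rp.T); V.append(np.stack([map_coordinates(L[...,c],[px[:,1],px[:,0]],order=1) for c in range(3)]))
        S+=abs(V[0]-V[1]).mean()
    return -S
for seed in(1,2):
    r=differential_evolution(cost,[(-6,6),(-6,6),(-8,8),(-8,8),(-4,4)],seed=seed,maxiter=60); print(r.x.round(2),r.fun, cost([0]*5))
print(state()['t'])
E
```

```text
change on plate 0.5629166666666666 phase shift ((-0.03502766385665268, -0.03022950924558998), 0.9682443538424337)
nut ((0.3026277227296603, 1.2451557922792809), 0.17135669291625058)
marker ((0.4741197927169587, -0.054107639154956644), 0.37446623150549063)
magnet ((0.01676330316308139, -0.013256604985809162), 0.9969524668116669)
[-0.01 -0.88  2.81 -2.66  0.3 ] -65.55172729492188 -47.31758
[ 0.04 -0.68  3.12 -2.43  0.41] -65.5034408569336 -47.31758
14.0833
```

The fit says about 4° of tilt, which may be camera bias. I'll run the same fit on the picture where the plate was held level as a reference.

```bash
cat > tilt.py <<'E'
from h import *
from scipy.ndimage import map_coordinates
from scipy.optimize import differential_evolution
Rp0=R.from_euler('xyz',[np.pi,0,-.7355]).as_matrix(); Rp0=np.c_[-Rp0[:,1],-Rp0[:,0],-Rp0[:,2]]
t=np.linspace(.08,.92,40)[:,None]
pl=np.array([[64,30],[64,-30],[-57.5,-30],[-57.5,30.]])
def fit(im,c,fixxy=False):
    L=cv2.GaussianBlur(im,(0,0),.6).astype(np.float32)
    def cost(p):
        Rp=Rp0@R.from_rotvec(np.radians(p[2:5])).as_matrix(); q=np.array(c)+[p[0],p[1],0]
        S=0
        for k,lim in(((2,3),40),((1,2),40),((0,1),40),((3,0),18)):
            V=[]
            for o in(-1.5,1.5):
                s=pl+np.sign(pl)*o; e=(s[k[0]]*(1-t)+s[k[1]]*t)[:lim]
                if k==(3,0): e=(s[3]*(1-t)+s[0]*t)[:lim]
                px=proj('side',q+np.c_[e,np.full(len(e),6.)]@Rp.T); V.append(np.stack([map_coordinates(L[...,c_],[px[:,1],px[:,0]],order=1) for c_ in range(3)]))
            S+=abs(V[0]-V[1]).mean()
        return -S
    b=1e-3 if fixxy else 6
    r=differential_evolution(cost,[(-b,b),(-b,b),(-8,8),(-8,8),(-4,4)],seed=1,maxiter=60); return r.x.round(2),round(r.fun,1)
if __name__=="__main__":
    for n,c in(('im2',(571.3,-74.2,112.2)),('r1',(573.8,-75.4,70)),('r2',(573.8,-75.4,70))):
        print(n,fit(np.load(n+'.npz')['s'],c),fit(np.load(n+'.npz')['s'],c,True))
E
python3 tilt.py
```

```text
im2 (array([ 0.99, -1.12,  2.7 , -0.86,  1.89]), np.float64(-58.6)) (array([-0.  ,  0.  ,  3.89, -0.76,  2.42]), np.float64(-55.7))
r1 (array([-1.03, -2.9 , -0.36, -3.79, -3.05]), np.float64(-38.7)) (array([ 0.  ,  0.  ,  1.48, -3.3 , -2.  ]), np.float64(-34.5))
r2 (array([-0.03, -0.98,  2.85, -2.59,  0.27]), np.float64(-65.9)) (array([-0.  , -0.  ,  4.08, -2.75,  0.52]), np.float64(-64.8))
```

Relative to the held-level reference, the plate tilts only about 0° across and 2° lengthwise, and it is steady. The nut and marker comparison is weak because the arm's shadow has moved, so I'll take one overall look before handing in.

```bash
python3 - <<'E'
from cell import read_camera
import cv2
cv2.imwrite("pics/final.png",cv2.resize(read_camera("side")[:,:,::-1],(800,600),interpolation=cv2.INTER_CUBIC))
E
```

```text
(no output)
```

View pics/final.png

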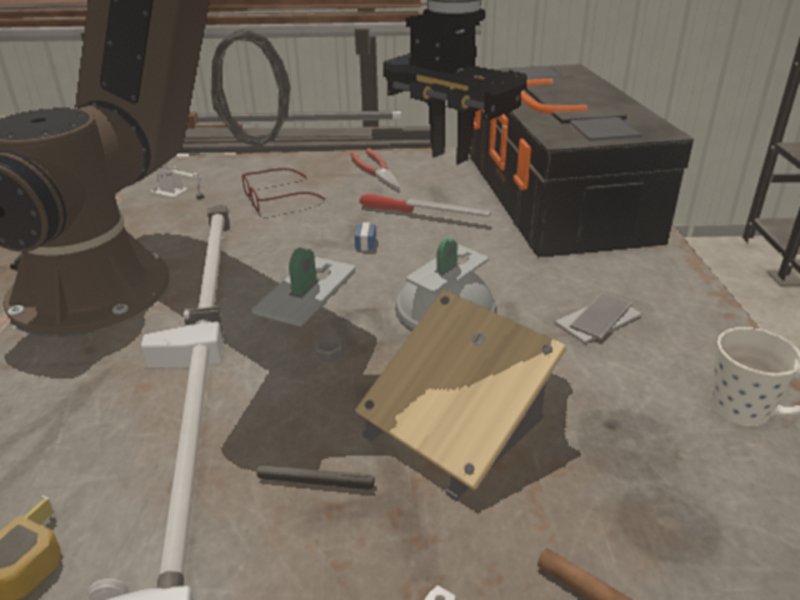

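The plate is balanced on the dome at (447,262). The nut (328,345), marker (316,478) and magnet (366,236) are where they were, and the gripper is well clear.

```bash
python3 -c "
from cell import job_done
print(job_done())"
```

```text
the job is handed in; nothing more can be done
None
```

I handed the job in with the green-lug plate balanced on the dome's crown, lug up, and the gripper clear about 160 mm above, at about 14 s. I gripped the lug, slid the plate 21 mm up the slope and pulled it off along the face's normal. I then found the crown by light touches (up to about 19 N), released the plate and backed off straight up.

**Stillness:** the plate did not move over the 0.8 s I watched it, with an image shift of about 0.04 px.

**Level:** one camera fit gave an apparent tilt of about 4°. The same fit gave about 2.8° for the plate while it was held level, so most of that is camera bias. The remaining tilt is about 2° lengthwise, keyhole end up, uncertain by about 1°. I did not re-grip to correct it.

**Centring:** the two touches put the crown about 1 to 2 mm apart, and the plate was released within that.

**Bystanders:** the magnet did not move. The numeric check for the nut and marker was inconclusive because the arm's shadow fell on them, but in the last picture they are in their original places.

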